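# Load-test a battery pack: shut the drawer, flip the catch, hold the lever

### The arm

A 6-joint arm with a two-finger parallel gripper is mounted at the origin on the work surface. World frame = base frame: x ahead of the robot, y to its left, z up, the work surface at z = 0. Lengths are in m, angles in rad, forces in N, time in s.
With the tool pointing down it reaches from about 0.35 to 0.975 m from the base axis. Payload 4.9 kg.
Tool frame: the origin (TCP) lies on the front face of the gripper's body, between the roots of the fingers; the fingertips stand 73 mm ahead of it and the grasp point (between the pads) lies 54 mm ahead of it (tip_extent is the distance from the TCP to the fingertips, in m); y points along the fingers, x is the direction in which the jaws open and shut, and the axes are right-handed (so a half turn about y gives the same grasp; the last joint's range is limited). The gripper opens to 85 mm and grips with 20 to 120 N. Pads are 22 mm wide; open, the fingers measure 114 mm over their backs; the gripper's body (76 mm by 85 mm) begins 54 mm behind the grasp point. The pads swing forward as they close: fully open they stand 13 mm farther back than shut.
Start: joints at [1.124, 0.053, 1.613, -0, 1.476, -0.119], TCP at [0.201, 0.592, 0.304] pointing down, gripper open.
Joint ranges: [-3.01, 3.01], [-1.01, 2.22], [0.06, 2.58], [-1.02, 4.17], [0.09, 2.62], [-3.14, 3.14]. Speed limits (rad/s): [2.57, 2.57, 3.14, 3.14, 3.14, 3.14].

### API

Orientations are given as a unit quaternion [w, x, y, z].
In Python, from plant import state, grab_frame, camera_info, job_done, tip_extent gives the robot as it stands.
- The arm moves only by the tool carry_out, never from a script. Its argument "rows" is a list that holds one entry, the list of rows, each a list of 7 numbers: the turn, a rotation vector about the world's x, y, z as a fraction of full scale, then the shift along the world's x, y, z as a fraction of full scale, then the finger opening in mm, from 0 to 85.4. A call has 1 to 5 rows; each row shifts and turns the commanded pose from where the row before left it; what a row does not reach is not made up. Full scale, the value 1, is 40 mm for a shift and 4 degrees for a turn. A row lasts 1/10 s, in which the tool goes at most 50 mm and 8.59 degrees, less where a joint would pass 70% of its speed; a pose out of reach is approached as far as the arm can. A call with a number of a shift or a turn outside -1 to 1 is refused whole. A call with a gripper value outside its range is refused whole. The fingers move at their own pace and stop on an object; the grip force is fixed at half the most. Time passes only in rows, so rows that do not move let the fingers close. It gives the time, the measured TCP pose, the force and the opening at its end, in the units of the state.
- state(): the state, without advancing time (a new reading comes with each control period).
- grab_frame(name): name is "scene" or "top" or "wrist"; returns the picture (384x512x3 uint8, blue, green, red); there is no depth.
- camera_info(name): a dict with "intrinsics" (3x3 intrinsics, pixels), "xyz" and "rotation" of the camera in the world; the wrist camera has in their place "tool_from_camera" (4x4, takes a point from camera to tool coordinates, whose origin is the TCP and whose axes are the tool frame's). Camera axes: x right, y down, z forward; pixel columns grow to the right and rows downward; lengths in m; the calibration is good to about 2 mm. A picture is of the moment at which its call begins: read the wrist's pose just before it. camera_info takes no time and is no camera call.
- job_done(): hands the job in, once; it reports no verdict.
The state is a dict: "time": time; "joint_pos": joint angles; "joint_vel": joint speeds; "joint_efforts": joint torques, N m; "tool_pos": TCP position; "tool_rot": TCP orientation; "contact_force": force on the tool from outside, world axes, zero at the start; "ft_torque": the same for the moment, N m; "gripper_width": opening from 0.0 (shut) to 1.0 (fully open).
Only numpy, scipy, OpenCV 4.12 (cv2) and the standard library are available. Lean on these libraries where they do the work, as an engineer would, in place of code of your own. Each camera call takes 0.05 s, during which the arm holds its last target.

### The job

The battery pack is loaded in the grey load tester: push its drawer fully shut, then flip the red safety catch over, away from the lever, so that its yellow arm is clear, and then pull the black-gripped test lever towards the drawer side, all the way to its stop. The lever springs back when let go, so finish while still holding it there: do not release it. Leave the drawer shut, the catch flipped over and the other things on the table where they are.

Things in the scene. Friction and masses are not known exactly. Their poses are not given: they have to be found in the camera images.
- tester: Battery load tester, a heavy grey box fixed to the table, 150 (x) x 240 (y) x 85 mm high. Origin at the centre of its underside, on the table; its -x side carries the drawer, its top carries the catch and the lever, +z is up. All offsets named 'tester' are in this frame. It stands turned by up to 0.45 rad either way.
- tester_drawer (a joint): Drawer in the tester's -x face, in m: 0 = fully shut, grows as it slides out along tester -x (0.09 at most; starts 0.03 to 0.065 open). A blue battery pack is fastened in it. About 2 N of friction plus slight damping; it stays where it is left. Shut means under 0.006.
- drawer_face (a point): Centre of the outer surface of the drawer's flat blue front plate, which is 130 mm wide (tester y), 60 mm high and 8 mm thick. It lies 42 mm above the table and, when shut, 83 mm from the tester's centre along tester -x. It can be pushed shut with closed fingers pointing down in front of the plate.
- catch (a joint): Safety catch on the tester's top, in rad: 0 = guarding (red handle upright, yellow arm level, lying across the lever's path), 1.45 = flipped right over (red handle lying out to tester +y, yellow arm standing up). Turns about an axis along tester x through catch_pivot. Light: about 0.3 N at its knob starts it; past about 0.5 rad it drops over the rest of the way by its own weight and stays there. Flipped means over 1.1.
- catch_knob (a point): Centre of the red ball (20 mm across) at the end of the catch's red handle, a 12 mm round bar 80 mm long from its pivot. As guarding it is upright, the ball 177 mm above the table. The yellow arm, a 10 mm round bar, leaves the handle 30 mm from the pivot, square to it, towards tester -y, and is 67 mm long; so above it the handle's tester -y side is free to be pushed towards tester +y.
- catch_pivot (a point): Pivot of the catch: tester (0, 25, 97) mm.
- test_lever (a joint): Test lever on the tester's top, in rad: 0 = rest, leaning 0.4 rad from upright towards tester +x; 0.8 = its stop, leaning 0.4 rad towards tester -x (the drawer side). It turns about an axis along tester y through lever_pivot and is sprung back to 0: about 1.6 N at its grip at the start of the pull, about 6 N at the stop. While the catch guards, the yellow arm blocks it after a little play. Pulled means over 0.70.
- lever_knob (a point): Centre of the lever's black grip, a barrel 30 mm across and 36 mm long lying along tester y at the lever's end, 95 mm from lever_pivot along the lever, a 10 mm round steel bar. At rest it is 184 mm above the table. The barrel turns freely on the lever about its own length, so a gripper pointing down can pinch it across its two flat ends (closing along tester y) and carry it along the arc without tilting; it can also be hooked from behind (tester +x).
- lever_pivot (a point): Pivot of the test lever: tester (0, -30, 97) mm.
- spare_pack: Bystander: spare green battery pack, 90 x 85 x 36 mm, right (tester -y) of the tester. Origin at the centre of its underside.
- screwdriver: Bystander: screwdriver 170 mm long lying behind the tester.
- mug: Bystander: white mug, 78 mm across, 90 mm high, left (tester +y) of the tester. Origin at the centre of its underside.
- jar: Bystander: glass jar with a green cap, 76 mm across, 110 mm high. Origin at the centre of its underside.
- glasses_case: Bystander: black case, 160 x 75 x 40 mm. Origin at the centre of its underside.
- microphone: Bystander: desk microphone on a 100 mm round foot, 175 mm high. Origin at the centre of its underside.

How it is judged:
On the way, in this order (a step that is already met when the one before it is completed fails the run):
1. the drawer is fully shut (value of joint tester_drawer below 0.006 m), for 0.2 s.
2. with the drawer shut, the catch is flipped over (value of joint tester_drawer below 0.006 m and value of joint catch above 1.1 rad), for 0.2 s.
3. with the catch flipped, the lever is pulled to its stop by the fingers (all of step 2 and value of joint test_lever above 0.7 rad and contact force between the fingers and test_lever above 1 N), for 0.5 s.
At the end, for the whole second after the job is handed in: The program finishes while holding: the fingers press on the lever with over 1 N and keep it past 0.70 rad of its 0.80, steady (under 0.2 rad/s), with the drawer within 6 mm of shut and the catch past 1.1 rad (all of step 3 and velocity of joint test_lever between -0.2 and 0.2 rad/s); the arm keeps its last pose, push and grip.
It fails at once if the lever is pulled while the catch guards it or the drawer is open (value of joint test_lever above 0.3 rad and (value of joint catch below 0.6 rad or value of joint tester_drawer above 0.012 m)).
It fails at once if another thing on the table is moved by over 30 mm (distance of any of spare_pack, screwdriver, mug, jar, glasses_case, microphone from where it was at the start of the episode above 0.03 m).
It also fails if it takes over 56 s, if anything falls off the work surface, if the arm or the gripper's body presses on something with over 40 N, if the wrist force passes 120 N, or if a joint passes its speed limit or range.

## Working session

There is one attempt and no reset: what is moved stays moved. The work goes in short steps, Python scripts to look and compute and a tool call to move; the robot and the scene stay as the last step left them, time stands still between calls to the robot, and variables do not carry over. Pictures are saved under pics/ and viewed, and the job is handed in when it is done.

Besides the shell and the picture viewer there is one more tool, called after "Call:" as name(argument=value, ...), one argument or row to a line, values as JSON. carry_out: Moves the arm, as the interface text tells. Shift numbers are shares of 40 mm and turn numbers shares of 4 degrees, none past 1 either way. Its arguments: {"type":"object","properties":{"rows":{"type":"array"}},"required":["rows"]}

```bash
mkdir -p pics; ls; python3 - <<'E'
from plant import *
import cv2
s=state()
print({k:s[k] for k in ('time','tool_pos','tool_rot','contact_force','gripper_width')}, tip_extent)
for n in("scene","top","wrist"):
    cv2.imwrite(f"pics/{n}0.png",grab_frame(n)); print(n,camera_info(n))
E
```

```text
pics
{'time': 0.0, 'tool_pos': array([0.20101321, 0.59129849, 0.30265398]), 'tool_rot': array([-0.57452547,  0.57523287,  0.41107936, -0.41236075]), 'contact_force': array([0.38613136, 0.5052328 , 0.80690082]), 'gripper_width': 0.9996235601616379} 0.0726
scene {'intrinsics': array([[462.85088783,   0.        , 256.72607589],
       [  0.        , 462.85088783, 190.64223661],
       [  0.        ,   0.        ,   1.        ]]), 'xyz': array([ 1.22987628, -0.72232829,  1.35124995]), 'rotation': array([-0.3209786 ,  0.87407148,  0.34387789, -0.12132509])}
top {'intrinsics': array([[458.71298829,   0.        , 254.33441894],
       [  0.        , 458.71298829, 195.15480448],
       [  0.        ,   0.        ,   1.        ]]), 'xyz': array([ 0.4170592 , -0.00210911,  1.58534264]), 'rotation': array([ 0.04419991, -0.7028916 ,  0.70915918, -0.03290931])}
wrist {'intrinsics': array([[318.9952181 ,   0.        , 251.3925435 ],
       [  0.        , 318.9952181 , 187.35836266],
       [  0.        ,   0.        ,   1.        ]]), 'tool_from_camera': array([[ 9.99999982e-01,  1.74208677e-04,  7.75629175e-05,
        -6.74405999e-04],
       [-1.67847959e-05, -3.24749679e-01,  9.45800003e-01,
        -7.05491939e-02],
       [ 1.89955100e-04, -9.45799987e-01, -3.24749671e-01,
         8.36421923e-02],
       [ 0.00000000e+00,  0.00000000e+00,  0.00000000e+00,
         1.00000000e+00]])}
```

View pics/scene0.png

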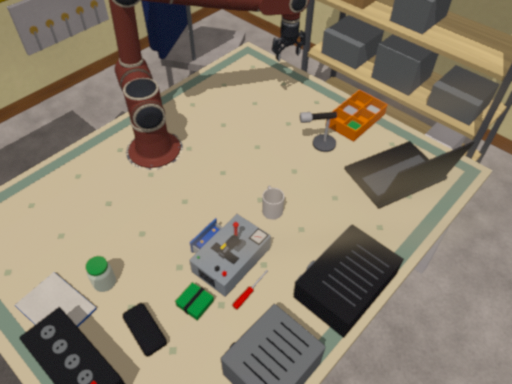

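View pics/top0.png

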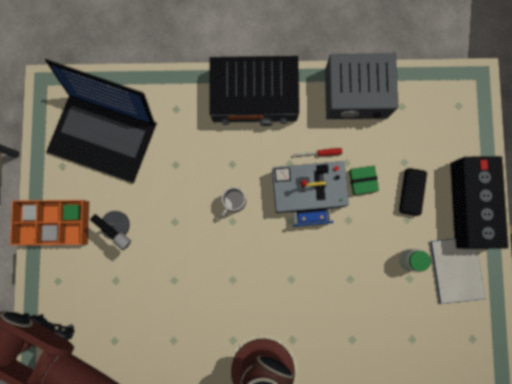

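View pics/wrist0.png

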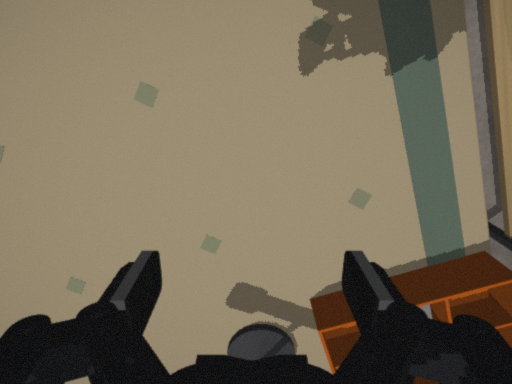

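```bash
cat > h.py <<'E'
import numpy as np,cv2
from scipy.spatial.transform import Rotation as R
from plant import *
def rot(q): return R.from_quat(np.asarray(q),scalar_first=True)
def ray(name,u,v):
    c=camera_info(name);K=c['intrinsics']
    d=np.linalg.solve(K,[u,v,1.])
    if name=='wrist':
        s=state();T=c['tool_from_camera'];r=rot(s['tool_rot'])
        return r.apply(T[:3,3])+s['tool_pos'],r.apply(T[:3,:3]@d)
    return np.array(c['xyz']),rot(c['rotation']).apply(d)
def onz(name,u,v,z):
    o,d=ray(name,u,v);return o+d*(z-o[2])/d[2]
def proj(name,P):
    c=camera_info(name)
    if name=='wrist':
        s=state();T=c['tool_from_camera'];p=rot(s['tool_rot']).inv().apply(np.array(P)-s['tool_pos']);p=T[:3,:3].T@(p-T[:3,3])
    else: p=rot(c['rotation']).inv().apply(np.array(P)-c['xyz'])
    q=c['intrinsics']@p;return q[:2]/q[2]
def crop(name,src,dst,x0,y0,w,h,k):
    im=cv2.imread(src)[y0:y0+h,x0:x0+w];cv2.imwrite(dst,cv2.resize(im,None,fx=k,fy=k,interpolation=cv2.INTER_CUBIC))
E
python3 - <<'E'
from h import *
crop('', 'pics/top0.png','pics/topc.png',260,140,130,98,6)
crop('', 'pics/scene0.png','pics/scenec.png',170,190,130,98,6)
print(onz('top',310,187,.085), onz('top',310,217,.07))
s=state();print(rot(s['tool_rot']).as_matrix().round(3))
E
```

```text
[ 0.60672659 -0.16217508  0.085     ] [ 0.50885872 -0.16166387  0.07      ]
[[ 0.322 -0.001 -0.947]
 [ 0.947 -0.001  0.322]
 [-0.002 -1.     0.   ]]
```

View pics/topc.png

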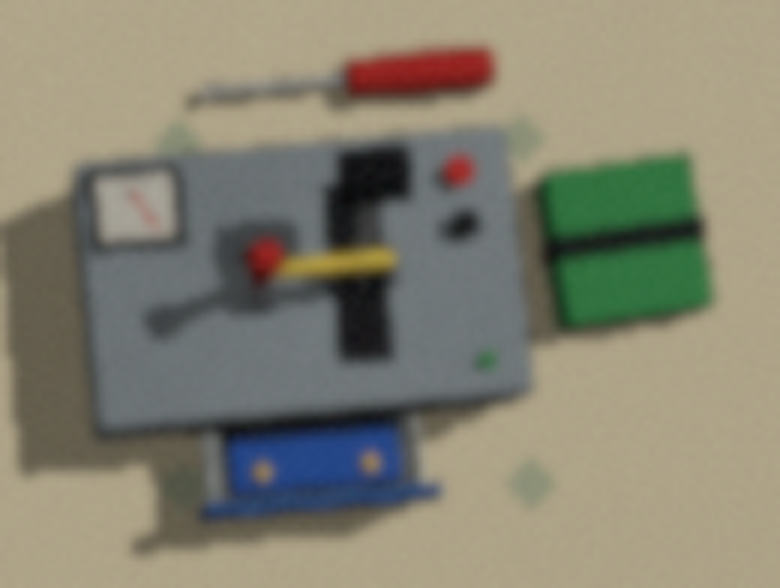

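View pics/scenec.png

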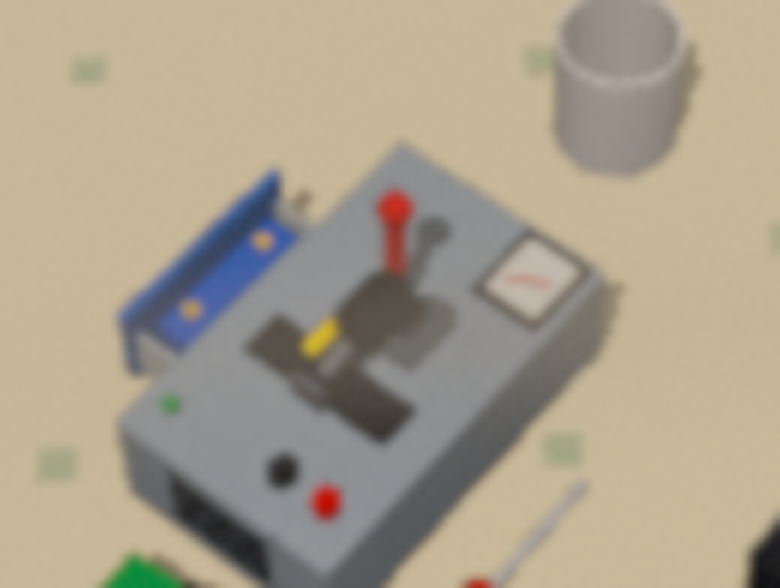

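```bash
python3 - <<'E'
from h import *
# corners of top by mask: use crop readings
c=np.array([(78,165),(508,130),(530,393),(98,433)])/6+[260,140]
P=np.array([onz('top',u,v,.085) for u,v in c]);print(P)
ctr=P.mean(0); ey=(P[0]-P[1]+P[3]-P[2])[:2]; ex=(P[0]-P[3]+P[1]-P[2])[:2]
print(ctr,np.linalg.norm(ey)/2,np.linalg.norm(ex)/2,np.arctan2(-ey[0],ey[1]),np.arctan2(ex[1],ex[0]))
# scene: visible top corners 
c=np.array([(402,143),(605,275),(325,578),(120,418)])/6+[170,190]
Q=np.array([onz('scene',u,v,.085) for u,v in c]);print(Q, Q.mean(0))
f=lambda im: cv2.inRange(cv2.cvtColor(im,cv2.COLOR_BGR2HSV),(0,150,80),(8,255,255))
for n,z in(('top',.177),('scene',.177)):
    im=cv2.imread(f'pics/{n}0.png');m=f(im);k,l,st,ce=cv2.connectedComponentsWithStats(m)
    for i in range(1,k):
        if st[i,4]>5 and 165<ce[i,0]<350 and 140<ce[i,1]<300: print(n,st[i],ce[i],onz(n,*ce[i],z))
# lever grip black: crop (375,172) top
print(onz('top',375/6+260,172/6+140,.184))
def tri(a,b):
    (o1,d1),(o2,d2)=ray('top',*a),ray('scene',*b)
    t=np.linalg.lstsq(np.c_[d1,-d2],o2-o1,rcond=None)[0];return o1+d1*t[0],o2+d2*t[1]
print(tri((265/6+260,254/6+140),(396/6+170,207/6+190)))
# drawer plate top edge z=.072 outer ends in top crop
for p in((203,517),(438,495),(203,505),(435,487)): print('plate',onz('top',p[0]/6+260,p[1]/6+140,.072))
for n,p in(('scene',(120,318)),('scene',(278,172))): print('plate',onz('scene',p[0]/6+170,p[1]/6+190,.072))
E
```

```text
[[ 0.67301218 -0.04130318  0.085     ]
 [ 0.68998736 -0.27836413  0.085     ]
 [ 0.54447066 -0.28605454  0.085     ]
 [ 0.52477759 -0.05037515  0.085     ]]
[ 0.60806195 -0.16402425  0.085     ] 0.23708015089243878 0.14711457845846992 0.07741029124054785 0.057001391803528104
[[ 0.53427885 -0.05390975  0.085     ]
 [ 0.67972365 -0.04273237  0.085     ]
 [ 0.69947691 -0.27881656  0.085     ]
 [ 0.55311599 -0.28649355  0.085     ]] [ 0.61664885 -0.16548806  0.085     ]
top [318 149  24   7 123] [329.57723577 151.73170732] [ 0.70511917 -0.21552431  0.177     ]
top [335 167   3   3   9] [336. 168.] [ 0.65364222 -0.23405981  0.177     ]
top [302 180   5   6  23] [303.91304348 182.43478261] [ 0.60951478 -0.13387131  0.177     ]
scene [234 223   4  11  28] [235.46428571 226.67857143] [ 0.61640909 -0.14163234  0.177     ]
scene [222 271   4   5  14] [223.85714286 273.28571429] [ 0.70753016 -0.28219499  0.177     ]
scene [233 287  20  22 168] [242.28571429 297.73809524] [ 0.7998659  -0.30152921  0.177     ]
[ 0.65083133 -0.19131492  0.184     ]
(array([ 0.6100362 , -0.13480703,  0.17544466]), array([ 0.61097371, -0.13376145,  0.17547457]))
plate [ 0.47903619 -0.10772336  0.072     ]
plate [ 0.48996113 -0.23656193  0.072     ]
plate [ 0.4856097  -0.10783735  0.072     ]
plate [ 0.4943584  -0.23503818  0.072     ]
plate [ 0.4985063  -0.23921597  0.072     ]
plate [ 0.48991557 -0.11050608  0.072     ]
```

Call:
carry_out(
  rows=[
    [[0, 0, 1, 1, -0.6, 0, 0], [0, 0, 1, 1, -0.6, 0, 0], [0, 0, 1, 1, -0.6, 0, 0], [0, 0, 1, 0.7, -0.9, 0, 0], [0, 0, 1, 0.5, -0.9, 0, 0]],
  ],
)

```text
time: 0.65
tool_pos: [0.3707, 0.4461, 0.3034]
tool_rot: [0.494, -0.494, -0.506, 0.506]
contact_force: [-0.0, -0.3, -0.5]
gripper_width: 0.145
```

Call:
carry_out(
  rows=[
    [[0, 0, 0.8, 0.3, -0.95, 0, 0], [0, 0, 0, 0, -1, 0, 0], [0, 0, 0, 0, -1, 0, 0], [0, 0, 0, 0, -1, 0, 0], [0, 0, 0, 0, -1, 0, 0]],
  ],
)

```text
time: 1.15
tool_pos: [0.3808, 0.2481, 0.3035]
tool_rot: [0.48, -0.48, -0.519, 0.519]
contact_force: [0.6, -0.9, 0.9]
gripper_width: 0.001
```

Call:
carry_out(
  rows=[
    [[0, 0, 0, 0, -1, 0, 0], [0, 0, 0, 0, -1, 0, 0], [0, 0, 0, 0, -1, 0, 0], [0, 0, 0, 0, -1, 0, 0], [0, 0, 0, 0, -1, 0, 0]],
  ],
)

```text
time: 1.65
tool_pos: [0.3807, 0.0483, 0.3037]
tool_rot: [-0.48, 0.48, 0.519, -0.519]
contact_force: [1.0, 0.4, -0.3]
gripper_width: 0.003
```

Call:
carry_out(
  rows=[
    [[0, 0, 0, 0, -1, 0, 0], [0, 0, 0, 0, -1, 0, 0], [0, 0, 0, 0, -1, 0, 0], [0, 0, 0, 0, -1, 0, 0], [0, 0, 0, 0, -1, 0, 0]],
  ],
)

```text
time: 2.15
tool_pos: [0.3807, -0.1519, 0.3038]
tool_rot: [-0.48, 0.481, 0.519, -0.519]
contact_force: [1.3, -0.5, 0.6]
gripper_width: -0.0
```

Call:
carry_out(
  rows=[
    [[0, 0, 0, 0, -0.5, 0, 0], [0, 0, 0, 0, 0, 0, 0], [0, 0, 0, 0, 0, 0, 0]],
  ],
)

```text
time: 2.45
tool_pos: [0.381, -0.1701, 0.3035]
tool_rot: [-0.481, 0.48, 0.519, -0.519]
contact_force: [-0.0, 0.5, -0.9]
gripper_width: 0.0
```

```bash
python3 - <<'E'
from h import *
s=state();print(s['tool_pos'],rot(s['tool_rot']).as_matrix().round(3))
cv2.imwrite("pics/w1.png",grab_frame('wrist'))
T=np.array([.611,-.1645,0]);th=.077
c,sn=np.cos(th),np.sin(th)
M=np.array([[c,-sn,0],[sn,c,0],[0,0,1]])
for n,p in dict(c1=(-.075,.12,.085),c2=(-.075,-.12,.085),c3=(.075,.12,.085),c4=(.075,-.12,.085),knob=(0,.025,.177),lev=(.037,-.03,.184)).items():
    print(n,(T+M@p).round(4),proj('wrist',T+M@p).round(1))
E
```

```text
[ 0.38102568 -0.1701478   0.3035325 ] [[-0.076 -0.001 -0.997]
 [ 0.997  0.001 -0.076]
 [ 0.001 -1.     0.001]]
c1 [ 0.527  -0.0506  0.085 ] [349.4 307.1]
c2 [ 0.5455 -0.2899  0.085 ] [131.2 307.1]
c3 [ 0.6765 -0.0391  0.085 ] [337.4 405.7]
c4 [ 0.695  -0.2784  0.085 ] [145.8 405.8]
knob [ 0.6091 -0.1396  0.177 ] [265.7 444.7]
lev [ 0.6502 -0.1916  0.184 ] [205.6 480.5]
```

View pics/w1.png

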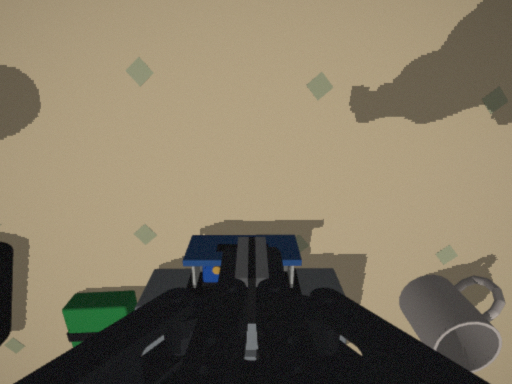

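```bash
python3 - <<'E'
from h import *
crop('','pics/w1.png','pics/w1c.png',170,220,150,70,5)
for u,v,z in((190,236,.012),(298,236,.012),(186,262,.072),(300,262,.072)):print(onz('wrist',u,v,z))
E
```

```text
[ 0.49232772 -0.23937849  0.012     ]
[ 0.48179704 -0.10298752  0.012     ]
[ 0.49202881 -0.232899    0.072     ]
[ 0.48248763 -0.10912689  0.072     ]
```

View pics/w1c.png

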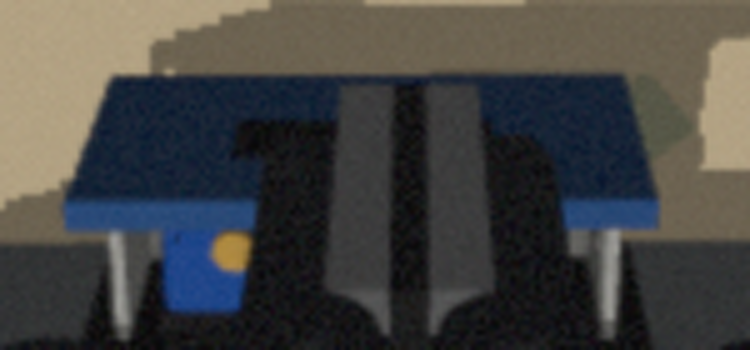

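Call:
carry_out(
  rows=[
    [[0, 0, 0, 0.8, 0, -1, 0], [0, 0, 0, 0.5, 0, -1, 0], [0, 0, 0, 0.2, 0, -1, 0], [0, 0, 0, 0, 0, -1, 0], [0, 0, 0, 0, 0, -0.6, 0]],
  ],
)

```text
time: 3.0
tool_pos: [0.4393, -0.1677, 0.1174]
tool_rot: [0.481, -0.478, -0.519, 0.52]
contact_force: [-0.7, -0.7, -0.2]
gripper_width: 0.001
```

Call:
carry_out(
  rows=[
    [[0, 0, 0, 0.4, 0, 0, 0], [0, 0, 0, 0.3, 0.02, 0, 0], [0, 0, 0, 0.3, 0.02, 0, 0], [0, 0, 0, 0.3, 0.02, 0, 0]],
  ],
)

```text
time: 3.4
tool_pos: [0.493, -0.1669, 0.121]
tool_rot: [0.481, -0.48, -0.519, 0.519]
contact_force: [-2.9, 1.8, -0.1]
gripper_width: -0.0
```

Call:
carry_out(
  rows=[
    [[0, 0, 0, 0.25, 0.02, -0.05, 0], [0, 0, 0, 0.2, 0.02, 0, 0], [0, 0, 0, 0.1, 0.01, 0, 0]],
  ],
)

```text
time: 3.7
tool_pos: [0.5157, -0.1661, 0.1195]
tool_rot: [-0.48, 0.481, 0.519, -0.519]
contact_force: [-2.1, 0.6, 1.7]
gripper_width: 0.0
```

Call:
carry_out(
  rows=[
    [[0, 0, 0, 0.1, 0, 0, 0], [0, 0, 0, 0.05, 0, 0, 0]],
  ],
)

```text
time: 3.9
tool_pos: [0.517, -0.1662, 0.1194]
tool_rot: [0.484, -0.476, -0.516, 0.522]
contact_force: [-27.4, 0.3, 22.2]
gripper_width: 0.0
```

Call:
carry_out(
  rows=[
    [[0, 0, 0, -0.2, 0, 0, 0], [0, 0, 0, -0.6, 0, 0.3, 0], [0, 0, 0, -0.6, 0, 0.5, 0]],
  ],
)

```text
time: 4.2
tool_pos: [0.4635, -0.1657, 0.1501]
tool_rot: [0.481, -0.48, -0.519, 0.519]
contact_force: [0.1, -0.5, 0.5]
gripper_width: 0.002
```

```bash
python3 - <<'E'
from h import *
s=state();print(s['tool_pos'],s['contact_force'])
cv2.imwrite("pics/s2.png",grab_frame('scene'));cv2.imwrite("pics/t2.png",grab_frame('top'))
crop('','pics/s2.png','pics/s2c.png',170,160,130,98,6)
cv2.imwrite("pics/w2.png",grab_frame('wrist'))
E
```

```text
[ 0.46352861 -0.16570323  0.15006141] [ 0.1190052  -0.50491994  0.48860555]
```

View pics/s2c.png

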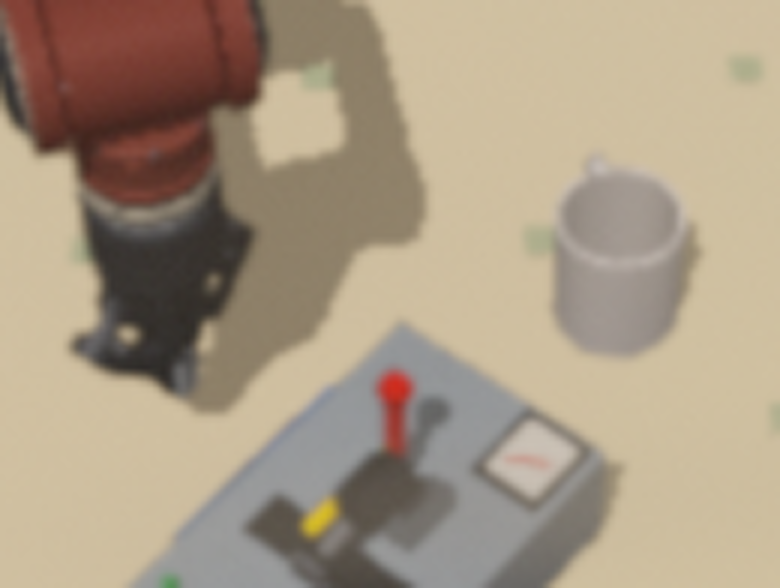

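View pics/w2.png

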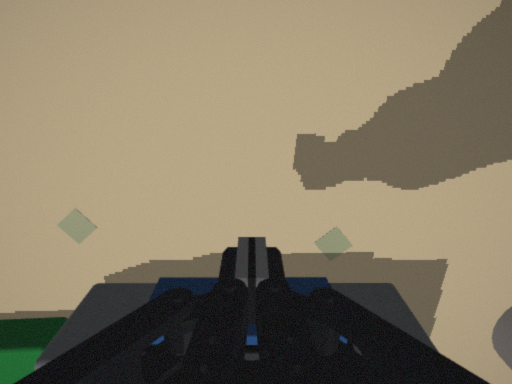

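Call:
carry_out(
  rows=[
    [[0, 0, 0, 0, 0, 1, 0], [0, 0, 0, 0, 0, 1, 0], [0, 0, 0, 0, 0, 1, 0], [0, 0, 0, 0.5, -0.1, 0.5, 0], [0, 0, 0, 1, -0.1, 0, 0]],
  ],
)

```text
time: 4.85
tool_pos: [0.5266, -0.175, 0.2961]
tool_rot: [-0.477, 0.484, 0.52, -0.518]
contact_force: [1.2, 0.2, 0.8]
gripper_width: 0.001
```

Call:
carry_out(
  rows=[
    [[0, 0, 0, 1, 0, 0, 0], [0, 0, 0, 1, 0, 0, 0], [0, 0, 0, 0.05, 0, 0, 0], [0, 0, 0, 0, 0, 0, 0]],
  ],
)

```text
time: 5.25
tool_pos: [0.6073, -0.1738, 0.2893]
tool_rot: [0.481, -0.48, -0.519, 0.519]
contact_force: [-0.6, -0.8, 0.4]
gripper_width: -0.002
```

```bash
python3 - <<'E'
from h import *
s=state();print(s['tool_pos'],s['contact_force'])
cv2.imwrite("pics/s3.png",grab_frame('scene'));cv2.imwrite("pics/w3.png",grab_frame('wrist'))
crop('','pics/s3.png','pics/s3c.png',170,160,130,98,6)
E
```

```text
[ 0.60732783 -0.17375637  0.28933834] [-0.55410408 -0.75946938  0.43758574]
```

View pics/s3c.png

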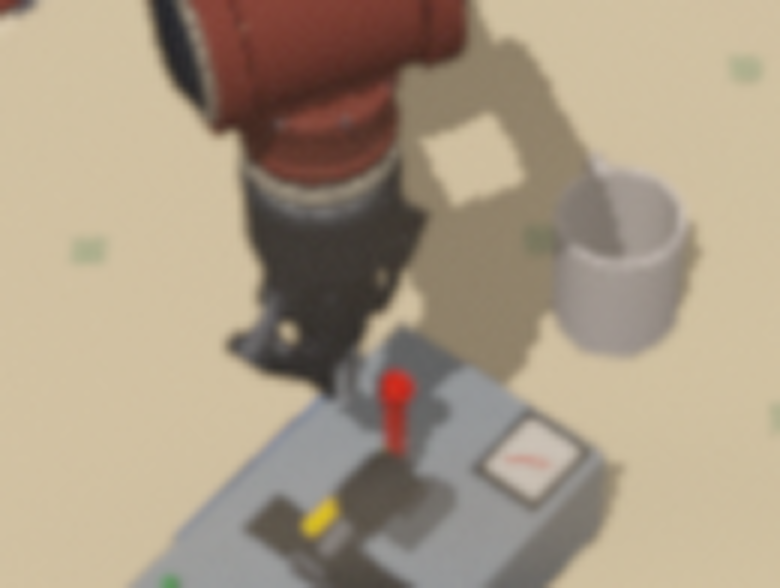

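View pics/w3.png

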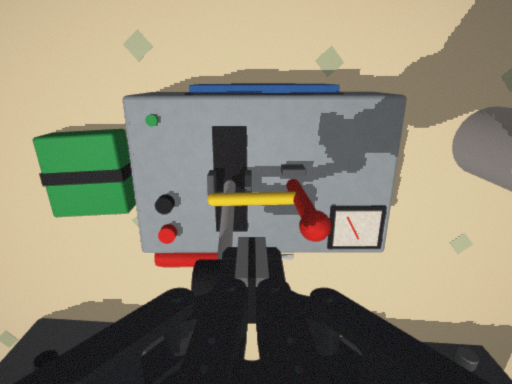

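```bash
python3 - <<'E'
from h import *
print(onz('wrist',315,226,.177), onz('wrist',205,290,.184))
for p in((127,94),(403,96),(386,250),(143,253)): print(onz('wrist',*p,.085))
print('fingers', proj('wrist',state()['tool_pos']+np.array([0,0,-.073])))
E
```

```text
[ 0.60818059 -0.13373485  0.177     ] [ 0.65664371 -0.20123783  0.184     ]
[ 0.54302057 -0.28296617  0.085     ]
[ 0.5268977  -0.05387875  0.085     ]
[ 0.67142314 -0.03693572  0.085     ]
[ 0.69308272 -0.27462002  0.085     ]
fingers [252.71423187 251.52543757]
```

Call:
carry_out(
  rows=[
    [[0, 0, 0, 0, 0, -0.6, 0], [0, 0, 0, 0, 0, -0.6, 0], [0, 0, 0, 0, 0, -0.25, 0], [0, 0, 0, 0, 0, 0, 0]],
  ],
)

```text
time: 5.75
tool_pos: [0.6049, -0.1736, 0.2311]
tool_rot: [0.482, -0.479, -0.518, 0.519]
contact_force: [0.1, 0.5, 0.4]
gripper_width: -0.001
```

Call:
carry_out(
  rows=[
    [[0, 0, 0, 0, 0.4, 0, 0], [0, 0, 0, 0, 0.4, 0, 0], [0, 0, 0, 0, 0.4, 0.05, 0]],
  ],
)

```text
time: 6.05
tool_pos: [0.6067, -0.1243, 0.2362]
tool_rot: [-0.48, 0.481, 0.519, -0.519]
contact_force: [0.6, -0.1, 0.3]
gripper_width: -0.001
```

Call:
carry_out(
  rows=[
    [[0, 0, 0, 0, 0.3, 0.1, 0], [0, 0, 0, 0, 0.3, 0.1, 0], [0, 0, 0, 0, 0.3, 0, 0], [0, 0, 0, 0, 0.2, 0, 0]],
  ],
)

```text
time: 6.45
tool_pos: [0.6066, -0.0806, 0.2433]
tool_rot: [-0.48, 0.48, 0.519, -0.519]
contact_force: [0.0, -1.2, -0.1]
gripper_width: -0.001
```

```bash
python3 - <<'E'
from h import *
s=state();print(s['tool_pos'],s['contact_force'])
cv2.imwrite("pics/w4.png",grab_frame('wrist'))
E
```

```text
[ 0.60658133 -0.08062357  0.24327811] [ 0.02380046 -1.16436558 -0.06799202]
```

View pics/w4.png

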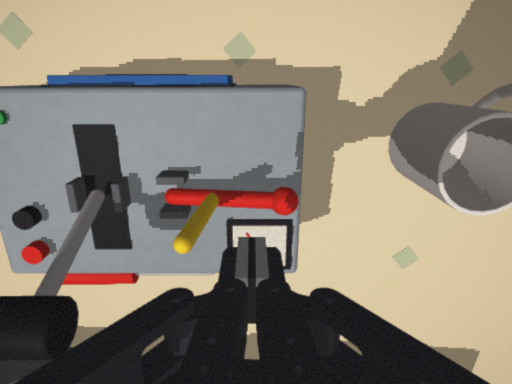

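Call:
carry_out(
  rows=[
    [[0, 0, 0, 0, 0, 0.9, 0], [0, 0, 0, 0, 0, 0.9, 0], [0, 0, 0, 0.3, -0.6, 0, 65], [0, 0, 0, 0.4, -1, 0, 65], [0, 0, 0, 0.4, -1, 0, 65]],
  ],
)

```text
time: 7.0
tool_pos: [0.6509, -0.1868, 0.3153]
tool_rot: [-0.48, 0.48, 0.519, -0.519]
contact_force: [-0.2, 0.4, 0.0]
gripper_width: 0.508
```

Call:
carry_out(
  rows=[
    [[0, 0, 0, 0, -0.15, 0, 65], [0, 0, 0, 0, 0, 0, 65], [0, 0, 0, 0, 0, 0, 65]],
  ],
)

```text
time: 7.3
tool_pos: [0.6502, -0.1913, 0.3145]
tool_rot: [-0.481, 0.48, 0.519, -0.519]
contact_force: [-0.3, -0.6, -0.2]
gripper_width: 0.761
```

```bash
python3 - <<'E'
from h import *
s=state();print(s['tool_pos'],s['contact_force'],s['gripper_width'])
cv2.imwrite("pics/w5.png",grab_frame('wrist'));cv2.imwrite("pics/s5.png",grab_frame('scene'))
crop('','pics/s5.png','pics/s5c.png',170,170,130,98,6)
E
```

```text
[ 0.65015705 -0.19128361  0.31446024] [-0.29571708 -0.56328256 -0.17406798] 0.761086494848585
```

View pics/w5.png

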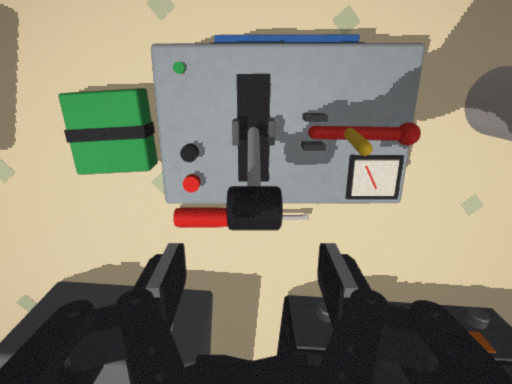

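View pics/s5c.png

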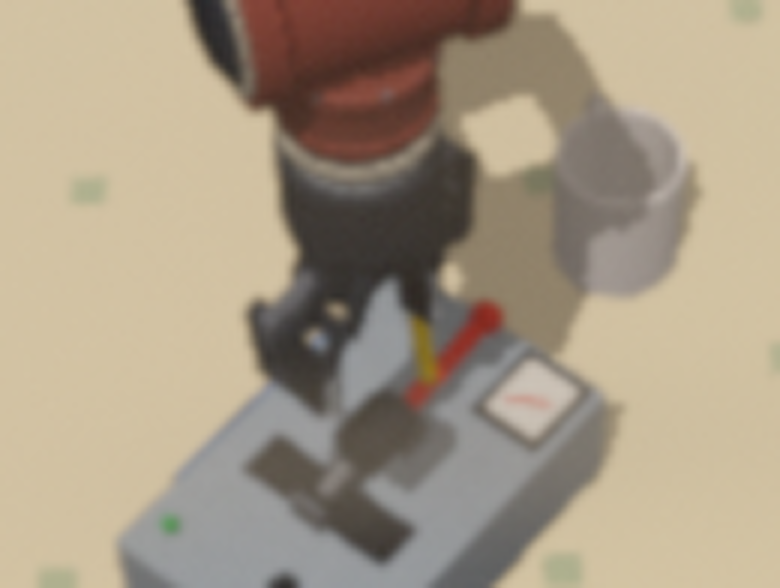

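```bash
python3 - <<'E'
from h import *
print(onz('wrist',254.5,207,.184),proj('wrist',(.65,-.1916,.184)))
for z in(.25,.24): print(proj('wrist',state()['tool_pos']+np.array([0,0,z-.3145])))
E
```

```text
[ 0.64947347 -0.18918319  0.184     ] [250.90659626 207.45610797]
[252.77897742 260.47989978]
[252.68340983 249.97682956]
```

Call:
carry_out(
  rows=[
    [[0, 0, 0, 0, 0.05, -0.7, 65], [0, 0, 0, 0, 0, -0.7, 65], [0, 0, 0, 0, 0, -0.55, 65], [0, 0, 0, 0, 0, 0, 65]],
  ],
)

```text
time: 7.8
tool_pos: [0.6484, -0.1879, 0.2323]
tool_rot: [0.483, -0.477, -0.518, 0.52]
contact_force: [0.3, 0.1, 0.3]
gripper_width: 0.763
```

Call:
carry_out(
  rows=[
    [[0, 0, 0, 0, 0, 0, 25], [0, 0, 0, 0, 0, 0, 25], [0, 0, 0, 0, 0, 0, 25], [0, 0, 0, 0, 0, 0, 25], [0, 0, 0, 0, 0, 0, 25]],
  ],
)

```text
time: 8.3
tool_pos: [0.6513, -0.1896, 0.2395]
tool_rot: [-0.479, 0.481, 0.52, -0.518]
contact_force: [-1.6, 5.2, 6.1]
gripper_width: 0.412
```

```bash
python3 - <<'E'
from h import *
s=state();print(s['tool_pos'],s['contact_force'],s['gripper_width']*85.4)
cv2.imwrite("pics/w6.png",grab_frame('wrist'))
E
```

```text
[ 0.65128555 -0.18957076  0.23949111] [-1.60632089  5.20205562  6.14390073] 35.20284559361535
```

View pics/w6.png

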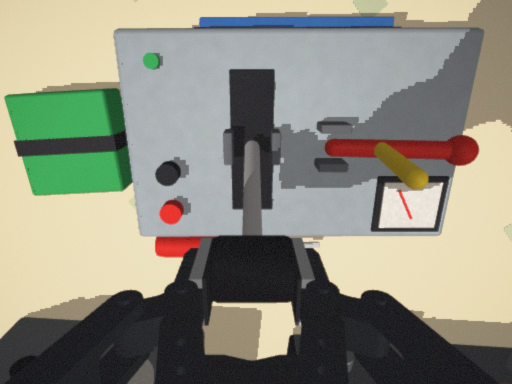

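Call:
carry_out(
  rows=[
    [[0, 0, 0, -0.11, -0.01, 0.05, 25], [0, 0, 0, -0.11, -0.01, 0.035, 25], [0, 0, 0, -0.23, -0.018, 0.06, 25], [0, 0, 0, -0.23, -0.018, 0.035, 25], [0, 0, 0, -0.23, -0.018, 0.012, 25]],
  ],
)

```text
time: 8.85
tool_pos: [0.6152, -0.1924, 0.247]
tool_rot: [-0.479, 0.482, 0.52, -0.518]
contact_force: [3.5, 5.2, 4.3]
gripper_width: 0.41
```

Call:
carry_out(
  rows=[
    [[0, 0, 0, -0.24, -0.018, -0.012, 25], [0, 0, 0, -0.23, -0.018, -0.035, 25], [0, 0, 0, -0.23, -0.018, -0.06, 25], [0, 0, 0, -0.11, -0.01, -0.035, 25]],
  ],
)

```text
time: 9.25
tool_pos: [0.5826, -0.195, 0.2415]
tool_rot: [-0.479, 0.482, 0.52, -0.518]
contact_force: [2.3, 4.7, 5.9]
gripper_width: 0.414
```

```bash
python3 - <<'E'
from h import *
s=state();print(s['tool_pos'],s['contact_force'],s['gripper_width']*85.4)
cv2.imwrite("pics/w7.png",grab_frame('wrist'))
E
```

```text
[ 0.58261037 -0.19504555  0.24152691] [2.31593804 4.71478639 5.86512649] 35.3316548791876
```

View pics/w7.png

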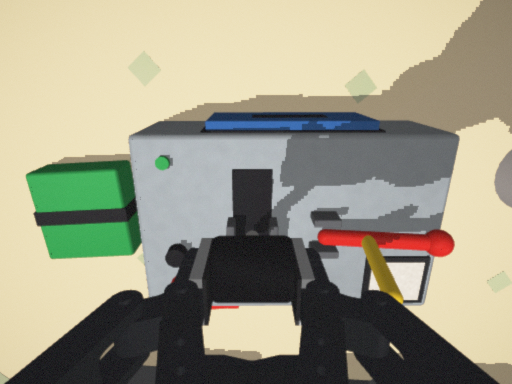

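Call:
carry_out(
  rows=[
    [[0, 0, 0, -0.11, -0.01, -0.04, 25], [0, 0, 0, -0.05, 0, -0.02, 25], [0, 0, 0, 0, 0, 0, 25]],
  ],
)

```text
time: 9.6
tool_pos: [0.5772, -0.1955, 0.2395]
tool_rot: [-0.478, 0.482, 0.521, -0.517]
contact_force: [4.9, 5.5, 5.8]
gripper_width: 0.414
```

Call:
carry_out(
  rows=[
    [[0, 0, 0, -0.05, 0, -0.02, 25], [0, 0, 0, 0, 0, 0, 25], [0, 0, 0, 0, 0, 0, 25]],
  ],
)

```text
time: 9.9
tool_pos: [0.5768, -0.1954, 0.2395]
tool_rot: [-0.477, 0.484, 0.522, -0.516]
contact_force: [11.0, 4.7, 4.4]
gripper_width: 0.414
```

```bash
python3 - <<'E'
from h import *
for n in('wrist','scene','top'): cv2.imwrite(f"pics/{n}8.png",grab_frame(n))
s=state();print(s['time'],s['tool_pos'],s['contact_force'],s['gripper_width']*85.4)
crop('','pics/scene8.png','pics/scene8c.png',150,160,150,112,5)
a,b=cv2.imread('pics/top0.png'),cv2.imread('pics/top8.png')
cv2.imwrite('pics/cmp.png',np.hstack([cv2.resize(x[130:270,190:480],None,fx=1.35,fy=2) for x in(a,b)]))
E
```

```text
10.05 [ 0.57677595 -0.19543808  0.2395087 ] [10.92227624  5.04870371  4.63431138] 35.32707162129176
```

View pics/wrist8.png

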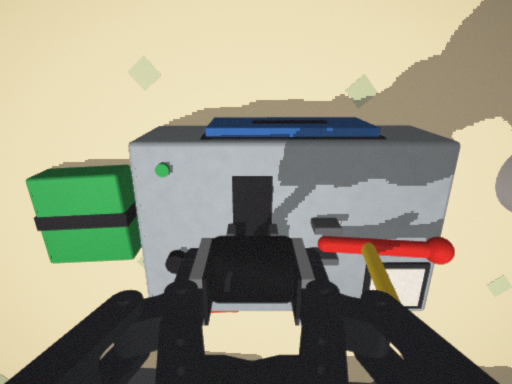

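View pics/scene8c.png

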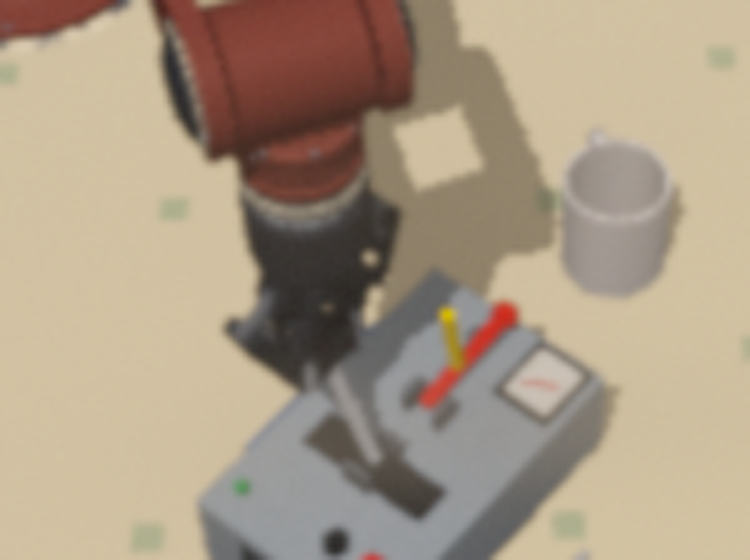

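View pics/cmp.png

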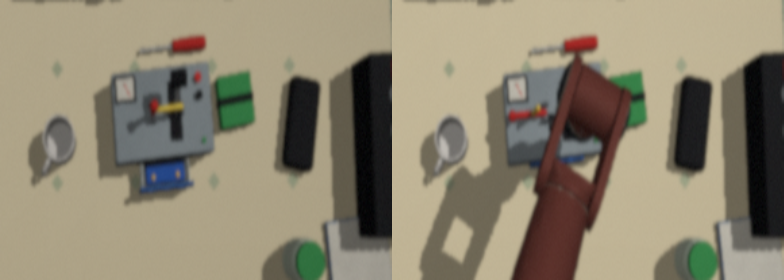

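```bash
python3 - <<'E'
from h import *
crop('','pics/wrist8.png','pics/w8c.png',190,105,210,50,3.5)
T=np.array([.6095,-.163,0]);M=R.from_euler('z',.077).as_matrix()
for d in(0,.006,.012):
  for n,p in dict(outertop=(-.083-d,0,.072),innertop=(-.075-d,0,.072),box=(-.075,0,.085),outbot=(-.083-d,0,.012)).items(): print(d,n,proj('wrist',T+M@p).round(1))
E
```

```text
0 outertop [293.1 126.4]
0 innertop [292.6 137.2]
0 box [294.8 140.6]
0 outbot [285.1 116.1]
0.006 outertop [293.5 118.2]
0.006 innertop [293.  129.1]
0.006 box [294.8 140.6]
0.006 outbot [285.3 109.4]
0.012 outertop [293.8 109.8]
0.012 innertop [293.3 120.9]
0.012 box [294.8 140.6]
0.012 outbot [285.6 102.6]
```

View pics/w8c.png

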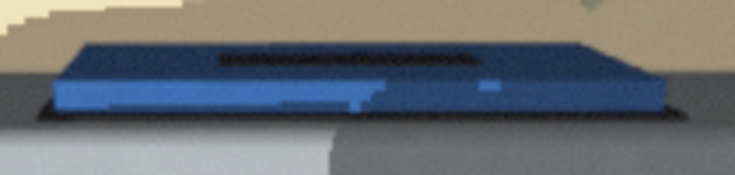

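Call:
carry_out(
  rows=[
    [[0, 0, 0, 0, 0, 0, 25], [0, 0, 0, 0, 0, 0, 25], [0, 0, 0, 0, 0, 0, 25], [0, 0, 0, 0, 0, 0, 25], [0, 0, 0, 0, 0, 0, 25]],
  ],
)

```text
time: 10.55
tool_pos: [0.5768, -0.1954, 0.2395]
tool_rot: [-0.477, 0.484, 0.522, -0.516]
contact_force: [10.9, 4.4, 5.5]
gripper_width: 0.41
```

```bash
python3 -c "
from plant import *
s=state();print(s['time'],s['tool_pos'],s['contact_force'],s['gripper_width']);print(job_done())"
```

```text
10.55 [ 0.57679321 -0.19541464  0.23951185] [10.94387464  4.40163623  5.46337005] 0.4097321996497926
the job is handed in; nothing more can be done
None
```

I pushed the drawer shut with closed fingers, flipped the catch over towards tester +y, and pinched the lever grip across its ends. I then carried it along its arc to the stop and handed the job in at 10.55 s, still holding it.

The last checks agreed; joint values are not reported, so they rest on pictures, tool pose and force:
- **Drawer:** in the wrist view the front plate's edges match the predicted rows for fully shut, to within about 1.5 pixels (6 mm open would shift them by about 8).
- **Catch:** the red handle lies out to tester +y and the yellow arm stands up, clear of the lever.
- **Lever:** the tool moved about 75 mm, which is the full arc. It then barely moved for a further 2 mm of command while the force along x rose from about 5 to 11 N, so it is at its stop. The pose was steady with the grip closed at about 35 mm.
- **Other things:** before and after top views show no visible movement in the mug, jar, glasses case and screwdriver. The arm hides part of the spare pack there, though it looks in place in the wrist view. The microphone was outside that comparison and I did not check it again.

Shutting the drawer briefly pressed about 27 N sideways and 22 N upwards on the tool, and I backed off at once.

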